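Return the gel-polish bottles to the display rack in order

TASK

Move the four gel-polish bottles from the wooden tray to the white display rack, one in each pocket and standing upright, in the same order counted from the loop handles: the bottle next to the tray's handle goes next to the rack's handle, and so on along the row. Keep the bottles upright and set them down gently on the pocket floors, without dropping them.

Things in the scene. Friction and masses are not known exactly. Their poses are not given: they have to be found in the camera images.
- bottle_bell: gel-polish bottle, loose, about 40 to 75 g, upright: a bell-shaped black body, round, 38 mm across at the foot and tapering to the neck, 36 mm high, with a round cap 17 mm in diameter from 37 to 74 mm above the foot. The cap is brushed aluminium, fixed to the bottle. Origin at the centre of its underside, z up the bottle; it starts at any yaw.
- bottle_square: gel-polish bottle, loose, about 40 to 75 g, upright: a square black body 31 x 31 x 36 mm, with a round cap 19 mm in diameter from 37 to 74 mm above the foot. The cap is brushed aluminium, fixed to the bottle. Origin at the centre of its underside, z up the bottle; it starts at any yaw.
- bottle_slim: gel-polish bottle, loose, about 40 to 75 g, upright: a tall slim round black body 26 mm across and 52 mm high, with a round cap 16 mm in diameter from 53 to 88 mm above the foot: the tallest bottle. The cap is brushed aluminium, fixed to the bottle. Origin at the centre of its underside, z up the bottle; it starts at any yaw.
- bottle_squat: gel-polish bottle, loose, about 40 to 75 g, upright: a low wide round black body 40 mm across and 24 mm high, with a round cap 21 mm in diameter from 25 to 60 mm above the foot: the lowest bottle. The cap is brushed aluminium, fixed to the bottle. Origin at the centre of its underside, z up the bottle; it starts at any yaw.
- seat_bell: fixed 50 mm square cork pad in the wooden tray; bottle_bell stands on it at the start. Four pads in a row, 56 mm pitch, shuffled. Origin on the tray's underside below the pad's centre, z up, y along the row: +y points to the tray's end with the dark steel loop handle (34 mm high). Pad top 5 mm above the origin; tray rims and 4 mm dividers 12 mm high.
- seat_square: fixed 50 mm square cork pad in the wooden tray; bottle_square stands on it at the start. Four pads in a row, 56 mm pitch, shuffled. Origin on the tray's underside below the pad's centre, z up, y along the row: +y points to the tray's end with the dark steel loop handle (34 mm high). Pad top 5 mm above the origin; tray rims and 4 mm dividers 12 mm high.
- seat_slim: fixed 50 mm square cork pad in the wooden tray; bottle_slim stands on it at the start. Four pads in a row, 56 mm pitch, shuffled. Origin on the tray's underside below the pad's centre, z up, y along the row: +y points to the tray's end with the dark steel loop handle (34 mm high). Pad top 5 mm above the origin; tray rims and 4 mm dividers 12 mm high.
- seat_squat: fixed 50 mm square cork pad in the wooden tray; bottle_squat stands on it at the start. Four pads in a row, 56 mm pitch, shuffled. Origin on the tray's underside below the pad's centre, z up, y along the row: +y points to the tray's end with the dark steel loop handle (34 mm high). Pad top 5 mm above the origin; tray rims and 4 mm dividers 12 mm high.
- rack: white plastic rack, fixed, empty, 60 mm (x) by 232 mm (y), four pockets centred at x = 0, y = -84, -28, 28, 84 mm, each 52 x 52 mm inside, floor 5 mm above the origin, rims and dividers to 12 mm. Origin: centre of its underside, z up. One end carries rack_handle, the other a plain 12 mm high block. It lies roughly parallel to the wooden tray, nearer the robot or farther.
- rack_handle: dark steel loop handle (52 mm wide, 34 mm high, 8 mm bar) on a white end block 22 mm long, fixed at one end of the white rack, 127 mm from its centre: at its +y or its -y end, which varies. Origin at the centre of the block's underside, z up.
There are look-alikes about, which are no part of the job. What is shaped like the bottle_bell but red is not meant.

How it is judged:
By the outcome, as a careful person would: the job done as asked, in the order asked, and still so for the second after the job is handed in, with the robot touching nothing.
It also fails if it takes over 96 s, if anything falls off the work surface, if the arm or the gripper's body presses on something with over 40 N, if the wrist force passes 120 N, or if a joint passes its speed limit or range.

ROBOT

A 6-joint arm with a two-finger parallel gripper is mounted at the origin on the work surface. World frame = base frame: x ahead of the robot, y to its left, z up, the work surface at z = 0. Lengths are in m, angles in degrees, forces in N, time in s.
With the tool pointing down it reaches from about 0.25 to 0.725 m from the base axis. Payload 9.7 kg.
Tool frame: the origin (TCP) lies midway between the tips of the shut fingers; the grasp point (between the pads) lies 19 mm behind it; z points along the fingers, y is the line along which they close (so a half turn about z gives the same grasp; the last joint's range is limited). The gripper opens to 85 mm and grips with 20 to 120 N. Pads are 22 mm wide; open, the fingers measure 114 mm over their backs; the gripper's body (76 mm by 85 mm) begins 54 mm behind the grasp point. The pads swing forward as they close: fully open they stand 13 mm farther back than shut.
Start: joints at [-72.938, 4.979, 10.078, 95.1, 0, 90], TCP at [0.161, -0.526, 0.194] pointing down, gripper open.
Joint ranges: [-179.16, 179.16], [-48.56, 103.87], [-65.8, 70.77], [-126.05, 130.52], [-82.76, 87.17], [-180, 180]. Speed limits (degrees/s): [127.2, 127.2, 147.25, 180, 180, 180].

INTERFACE

Orientations are given as [roll, pitch, yaw] about the fixed x, y, z axes, in that order (R = Rz(yaw) Ry(pitch) Rx(roll)).
In Python, from workcell import * gives the robot as it stands.
- The arm moves only by the tool servo_tool, never from a script. Its argument "moves" is a list of rows, each a list of 4 numbers: the shift along the world's x, y, z in shares of 80 cm (1.0 is 80 cm), then the turn about the world's z in normalised numbers (1 is 2 rad). A call has 1 to 20 rows; each row is the pose to reach, as a shift and turn from the pose commanded when the call began; what a row does not reach only later rows make up. A row lasts 1/12 s, in which the tool goes at most 41.7 mm and 7.16 degrees, less where a joint would pass 70% of its speed; a pose out of reach is approached as far as the arm can. A shift or turn number past 1, either way, is cut back to 1. A call with a gripper value outside its range is refused whole. "claw" is the closure, from 0 (fully open) to 1 (shut), set as the call begins (left out, the last holds). The fingers move at their own pace and stop on an object; "force" is the grip in N (left out, the last holds). Time passes only in rows, so rows that repeat a pose let the fingers close. It gives the time, the measured TCP pose, the force, the opening and the grip force at its end, in the units of the state.
- get_obs(): the state, without advancing time (a new reading comes with each control period).
- camera(name): name is "side" or "top"; returns the picture (400x640x3 uint8, red, green, blue); there is no depth.
- get_calibration(name): a dict with "fx", "fy", "cx", "cy" (pixels), "k1" (the pictures are not rectified: a ray, as slopes to the right and down, at radius r is drawn at 1 + k1 r^2 times it, then the intrinsics apply), "rvec" (rotation vector, rad) and "tvec" (3), from world to camera coordinates, as OpenCV has them. Camera axes: x right, y down, z forward; pixel columns grow to the right and rows downward; lengths in m; the calibration is good to about 2 mm. A picture is of the moment at which its call begins. get_calibration takes no time and is no camera call.
- job_done(): hands the job in; it is judged then, once.
The state is a dict: "time": time; "q": joint angles; "qd": joint speeds; "joint_efforts": joint torques, N m; "ee_pos": TCP position; "tcp_rot": TCP orientation; "wrist_force": force on the tool from outside, world axes, zero at the start; "torque": the same for the moment, N m; "opening": finger opening in m; "grasp_force": force on a finger pad.
Only numpy, scipy, OpenCV 4.12 (cv2) and the standard library are available. Lean on these libraries where they do the work, as an engineer would, in place of code of your own. Each camera call takes 0.05 s, during which the arm holds its last target. There are 200 camera calls.

## Working session

There is one attempt and no reset: what is moved stays moved. The work goes in short steps, Python scripts to look and compute and a tool call to move; the robot and the scene stay as the last step left them, time stands still between calls to the robot, and variables do not carry over. Pictures are saved under pics/ and viewed, at most 14 in all, crops included, and the job is handed in when it is done.

Besides the shell and the picture viewer there is one more tool, called after "Request:" as a command line: name --pt "numbers of a row" for each row, then --argument value for the rest. servo_tool: Moves the arm, as the interface text tells. Its arguments: {"type":"object","properties":{"moves":{"type":"array","items":{"type":"array","items":{"type":"number"}}},"claw":{"type":"number"},"force":{"type":"number"}},"required":["moves"]}

```bash
ls; mkdir -p pics
python3 - <<'E'
from workcell import *
import cv2
for n in("top","side"):
    cv2.imwrite(f"pics/{n}0.png",camera(n)[:,:,::-1]); print(n,get_calibration(n))
print(get_obs())
E
```

```text
pics
top {'fx': 424.1488686958368, 'fy': 424.1488686958368, 'cx': 319.181638687028, 'cy': 191.44997670999234, 'k1': -0.009667806798091852, 'rvec': array([ 2.16751292, -2.10899099,  0.20545222]), 'tvec': array([-0.03030876,  0.56942937,  0.59091093])}
side {'fx': 489.40430445590994, 'fy': 489.40430445590994, 'cx': 316.14680635818775, 'cy': 201.57648822250383, 'k1': -0.13294390856774882, 'rvec': array([ 0.70179757, -2.43884458,  1.35389352]), 'tvec': array([0.46453039, 0.21134318, 0.40622931])}
{'time': 0.1, 'q': array([-7.29391115e+01,  5.00870287e+00,  1.00382088e+01,  9.50993968e+01,
       -3.36958545e-04,  8.99994563e+01]), 'qd': array([-0.14127663, -0.115706  ,  0.19706264, -0.07492658, -0.04274001,
        0.06957083]), 'joint_efforts': array([ 1.70621977e-03, -5.21564519e+01,  4.65654302e+01,  1.59574079e-02,
        1.95761927e-04, -1.47291433e-05]), 'ee_pos': array([ 0.16128693, -0.52555406,  0.19313972]), 'tcp_rot': array([-1.79930109e+02,  3.36295131e-04,  1.70614325e+01]), 'wrist_force': array([0.07287206, 0.19774168, 0.41444156]), 'torque': array([0.03365578, 0.00626068, 0.00995093]), 'grasp_force': 0.0, 'opening': 0.08530975674494311}
```

View pics/top0.png

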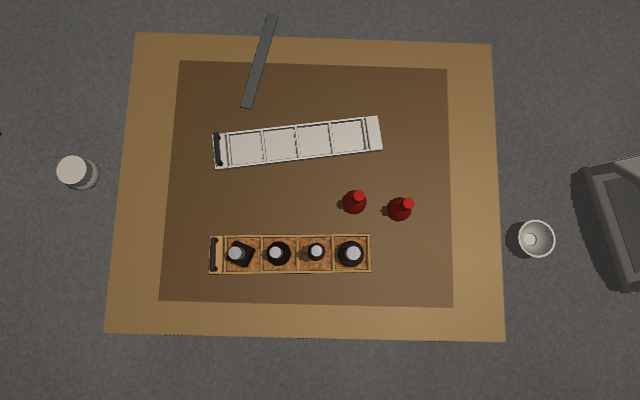

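View pics/side0.png

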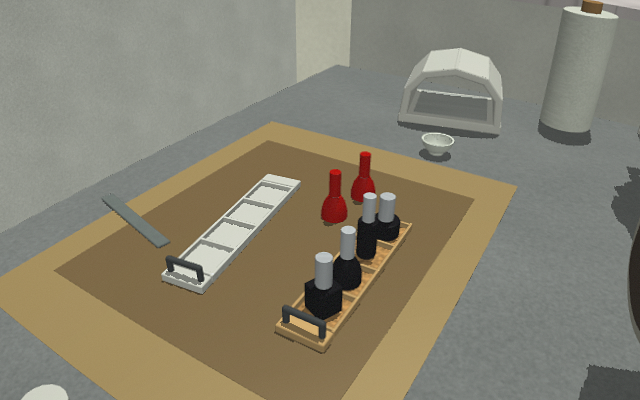

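The tray (row ~254, cols 210–370) and the rack (213–380, rows 117–168) both have their handles on the left. Order from the handle is square (238,254), bell (278,253), slim (316,252), squat (351,253). Two red look-alikes stand at (354,202) and (400,209).

```bash
cat > h.py <<'E'
import numpy as np, cv2
from workcell import *
def ray(n,uv):
    c=get_calibration(n); K=np.array([[c['fx'],0,c['cx']],[0,c['fy'],c['cy']],[0,0,1.]])
    R=cv2.Rodrigues(c['rvec'])[0]
    p=cv2.undistortPoints(np.array(uv,float).reshape(-1,1,2),K,np.array([c['k1'],0,0,0,0]))[:,0]
    return -R.T@c['tvec'], np.c_[p,np.ones(len(p))]@R
def onz(n,uv,z):
    o,d=ray(n,uv); return o+d*((z-o[2])/d[:,2:])
def proj(n,P):
    c=get_calibration(n); K=np.array([[c['fx'],0,c['cx']],[0,c['fy'],c['cy']],[0,0,1.]])
    return cv2.projectPoints(np.array(P,float).reshape(-1,1,3),c['rvec'],c['tvec'],K,np.array([c['k1'],0,0,0,0]))[0][:,0]
def tri(a,b):
    (o,d),(p,e)=ray("top",[a]),ray("side",[b]); d=d[0];e=e[0]
    s,t=np.linalg.lstsq(np.c_[d,-e],p-o,rcond=None)[0]
    return (o+s*d+p+t*e)/2, np.linalg.norm(o+s*d-p-t*e)
E
python3 - <<'E'
from h import *
im=cv2.imread("pics/top0.png"); hsv=cv2.cvtColor(im,cv2.COLOR_BGR2HSV)
print("cam",ray("top",[[0,0]])[0],ray("side",[[0,0]])[0])
# rack: white, low saturation
m=((hsv[...,1]<50)&(hsv[...,2]>120)).astype(np.uint8); m[:, :200]=0; m[:100]=0; m[185:]=0; m[:,400:]=0
m=cv2.morphologyEx(m,cv2.MORPH_CLOSE,np.ones((5,5)))
c=max(cv2.findContours(m,0,1)[0],key=cv2.contourArea); b=cv2.boxPoints(cv2.minAreaRect(c))
print("rack",b); print(onz("top",b,.012).round(4))
# tray rims: orange
print("px",hsv[236,300],hsv[240,300],hsv[225,300],hsv[260,255])
m=((hsv[...,2]>115)&(hsv[...,1]>60)).astype(np.uint8); m[:225]=0;m[285:]=0;m[:,:195]=0;m[:,385:]=0
m=cv2.morphologyEx(m,cv2.MORPH_CLOSE,np.ones((5,5)))
c=max(cv2.findContours(m,0,1)[0],key=cv2.contourArea); b=cv2.boxPoints(cv2.minAreaRect(c))
print("tray",b); print(onz("top",b,.012).round(4))
# caps
def blobs(n,roi):
    i=cv2.imread(f"pics/{n}0.png"); h=cv2.cvtColor(i,cv2.COLOR_BGR2HSV)
    m=((h[...,1]<40)&(h[...,2]>125)).astype(np.uint8); k=np.zeros_like(m); x0,y0,x1,y1=roi; k[y0:y1,x0:x1]=1; m&=k
    _,_,s,ce=cv2.connectedComponentsWithStats(m); print(n)
    for a,q in zip(s[1:],ce[1:]):
        if a[4]>30: print(a,q.round(1))
blobs("top",(225,230,375,280)); blobs("side",(305,185,410,300))
o=cv2.resize(im[225:285,200:385],None,fx=4,fy=4,interpolation=cv2.INTER_CUBIC); s=cv2.imread("pics/side0.png")[180:350,270:420]
s=cv2.resize(s,None,fx=3.4,fy=3.4)[:, :]; cv2.imwrite("pics/c1.png",np.vstack([o,np.pad(cv2.resize(im[110:175,200:390],None,fx=3.8,fy=3.8),((0,0),(0,o.shape[1]-722),(0,0)))]))
E
```

```text
cam [ 0.45900191 -0.00494324  0.68090893] [0.27182717 0.44414312 0.39284037]
rack [[210.9417  134.0384 ]
 [378.30032 114.03957]
 [382.47125 148.94368]
 [215.11264 168.9425 ]]
[[ 0.6667  0.1639  0.012 ]
 [ 0.71   -0.1101  0.012 ]
 [ 0.6503 -0.117   0.012 ]
 [ 0.6086  0.1531  0.012 ]]
px [ 18 128 170] [ 14 157 145] [ 16 118 110] [ 15 156 150]
tray [[209. 225.]
 [384. 225.]
 [384. 284.]
 [209. 284.]]
[[ 0.5181  0.1565  0.012 ]
 [ 0.5257 -0.1194  0.012 ]
 [ 0.4342 -0.1194  0.012 ]
 [ 0.4275  0.1502  0.012 ]]
top
[312 245  10  11  91] [316.5 250.3]
[229 247  13  12 123] [234.6 252.4]
[270 247  11  11 100] [275.  251.9]
[347 246  14  14 150] [353.3 252.7]
side
[363 192  14  31 212] [369.4 205.2]
[380 192  16  10 109] [387.7 196.2]
[341 226  15  34 297] [348.  240.5]
[315 252  18  11 162] [323.5 257. ]
```

View pics/c1.png

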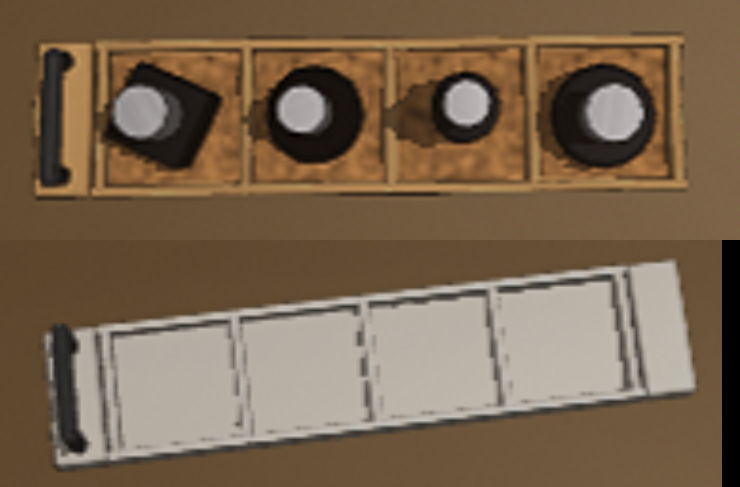

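The crop shows the order clearly (square, bell, slim, squat from the handle) and the rack pockets empty. I'll check the rack fit with an overlay in both views and work out the cap positions.

Run:
```python
from h import *
z=dict(square=.079,bell=.079,slim=.093,squat=.065)
top=dict(square=(234.6,252.4),bell=(275,251.9),slim=(316.5,250.3),squat=(353.3,252.7))
for k in z: print(k,onz("top",[top[k]],z[k])[0].round(4))
for k,s in dict(square=(323.5,257),squat=(387.7,196.2)).items(): print("side",k,onz("side",[s],z[k])[0].round(4),)
C=np.array([.6589,.0225]); u=np.array([-.0425,.272]); u/=np.linalg.norm(u); v=np.array([u[1],-u[0]])
print("u",u)
t,s=cv2.imread("pics/top0.png"),cv2.imread("pics/side0.png")
big=[cv2.resize(t[105:180,200:395],None,fx=4,fy=4,interpolation=cv2.INTER_CUBIC),cv2.resize(s[165:300,150:310],None,fx=4,fy=4,interpolation=cv2.INTER_CUBIC)]
for b,n,o in((big[0],"top",(200,105)),(big[1],"side",(150,165))):
    for y in(-.084,-.028,.028,.084):
        print(n,(C+u*y).round(4)) if n=="top" else 0
        q=[[*(C+u*(y+j*.026)+v*i*.026),.012] for i,j in((1,1),(1,-1),(-1,-1),(-1,1))]
        p=(proj(n,q)-o+.5)*4
        cv2.polylines(b,[p.astype(np.int32)],True,(0,0,255),1)
w=max(b.shape[1] for b in big); big=[np.pad(b,((0,0),(0,w-b.shape[1]),(0,0))) for b in big]
cv2.imwrite("pics/c2.png",cv2.resize(np.vstack(big),None,fx=.71,fy=.71,interpolation=cv2.INTER_AREA))
```

```text
square [0.4748 0.102  0.079 ]
bell [0.477  0.0455 0.079 ]
slim [ 0.4803 -0.0125  0.093 ]
squat [ 0.4792 -0.0659  0.065 ]
side square [0.4739 0.1044 0.079 ]
side squat [ 0.4779 -0.0622  0.065 ]
u [-0.15437688  0.98801203]
top [ 0.6719 -0.0605]
top [ 0.6632 -0.0052]
top [0.6546 0.0502]
top [0.6459 0.1055]
```

View pics/c2.png

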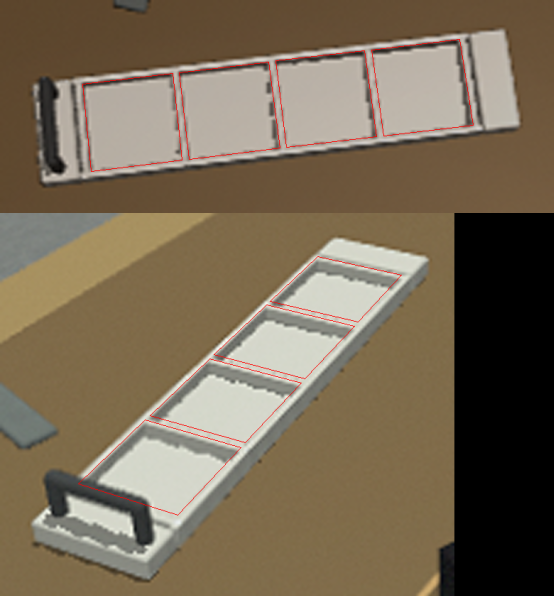

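The overlay fits the pockets to within about 2 px in both views, so the pocket centres run from (0.646,0.106) at the handle to (0.672,-0.061). I'll start with squat: pre-open the claw partly and move above it, closing across the row.

Careful with the scale: shifts go in shares of 80 cm and turns go in shares of 2 rad. That gives: 46 cm / 80 = 0.575, 31.8 cm / 80 = 0.3975, 1.273 rad / 2 = 0.6365.

Request:
servo_tool --pt "0.025 0.0375 -0.0063 0.06" --pt "0.0563 0.0813 -0.0125 0.12" --pt "0.0875 0.125 -0.0188 0.18" --pt "0.1188 0.1688 -0.025 0.24" --pt "0.15 0.2125 -0.0313 0.3" --pt "0.1813 0.2563 -0.0375 0.36" --pt "0.2125 0.3 -0.0438 0.42" --pt "0.2438 0.3438 -0.05 0.48" --pt "0.275 0.3875 -0.0563 0.54" --pt "0.3063 0.4313 -0.0625 0.6" --pt "0.3375 0.475 -0.0675 0.6365" --pt "0.3625 0.525 -0.0675 0.6365" --pt "0.3875 0.5625 -0.0675 0.6365" --pt "0.3975 0.575 -0.0675 0.6365" --pt "0.3975 0.575 -0.0675 0.6365" --pt "0.3975 0.575 -0.0675 0.6365" --pt "0.3975 0.575 -0.0675 0.6365" --claw 0.4 --force 30

```text
time: 1.52
ee_pos: [0.479, -0.0659, 0.1395]
tcp_rot: [-179.9, 0.0, 90.0]
wrist_force: [0.1, 0.4, 0.3]
opening: 0.0512
grasp_force: 0.0
```

To row units: -10.5 cm / 80 = -0.1313, -9.5 cm / 80 = -0.1188.

Request:
servo_tool --pt "0 0 -0.025 0" --pt "0 0 -0.05 0" --pt "0 0 -0.075 0" --pt "0 0 -0.1 0" --pt "0 0 -0.1188 0" --pt "0 0 -0.1313 0" --pt "0 0 -0.1313 0" --pt "0 0 -0.1313 0"

```text
time: 2.18
ee_pos: [0.479, -0.0665, 0.035]
tcp_rot: [-180.0, 0.0, 89.9]
wrist_force: [-0.5, -0.8, 0.6]
opening: 0.0514
grasp_force: 0.0
```

Run:
```python
from h import *
im=camera("side")[:,:,::-1]
cv2.imwrite("pics/s1.png",cv2.resize(im[80:340,240:480],None,fx=2.2,fy=2.2))
o=get_obs();print(o['ee_pos'],o['wrist_force'])
```

```text
[ 0.47957693 -0.06636339  0.03571412] [0.48096947 0.14600788 0.30688607]
```

View pics/s1.png

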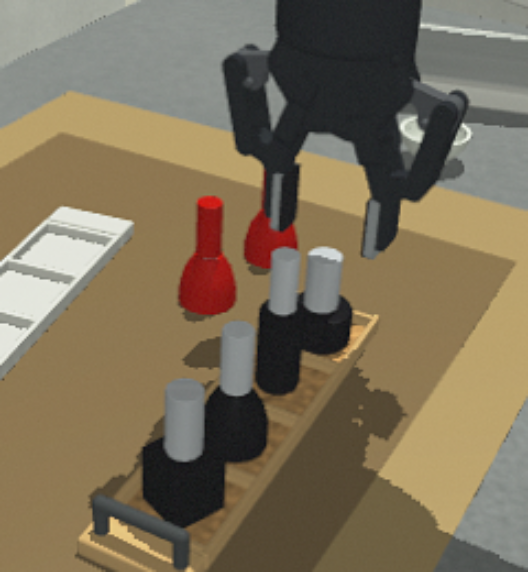

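The fingers look higher or farther than the cap in this view (tips at about (369,184) and (409,197); squat cap top at (387,196)). I'll check this numerically before closing.

Run:
```python
from h import *
print(proj("side",[[.479,-.066,.035],[.479,-.066,.065],[.453,-.066,.04],[.505,-.066,.04]]).round(1))
for z in(.035,.045,.055,.065): print(z,onz("side",[[368.6,183.6],[409,197]],z).round(3).tolist())
print(onz("side",[[387.7,196.2]],.065))
cv2.imwrite("pics/t1.png",cv2.resize(camera("top")[170:330,200:440,::-1],None,fx=2.5,fy=2.5)); o=get_obs();print(o['ee_pos'],o['q'],o['time'])
```

```text
[[386.3 214. ]
 [388.1 194.7]
 [404.7 216.6]
 [369.1 205.2]]
0.035 [[0.536, -0.126, 0.035], [0.47, -0.123, 0.035]]
0.045 [[0.528, -0.11, 0.045], [0.465, -0.107, 0.045]]
0.055 [[0.521, -0.094, 0.055], [0.459, -0.091, 0.055]]
0.065 [[0.514, -0.078, 0.065], [0.454, -0.075, 0.065]]
[[ 0.47786459 -0.06223203  0.065     ]]
[ 0.47990677 -0.06625276  0.03600348] [-7.85858041e+00 -4.19621333e+00 -1.65989036e+01  7.75049927e+01
 -2.42353859e-03  8.21791460e+01] 2.2833
```

View pics/t1.png

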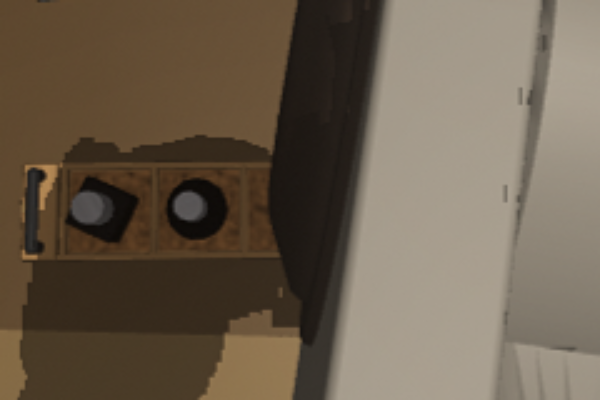

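Run:
```python
from h import *
im=camera("side")[:,:,::-1]
cv2.imwrite("pics/s2.png",cv2.resize(im[80:340,240:480],None,fx=2.2,fy=2.2))
print(cv2.absdiff(cv2.imread("pics/s1.png"),cv2.imread("pics/s2.png")).mean(),get_obs()['ee_pos'],get_obs()['time'])
```

```text
1.579449433142615 [ 0.48002548 -0.06615153  0.03604214] 2.3333
```

View pics/s2.png

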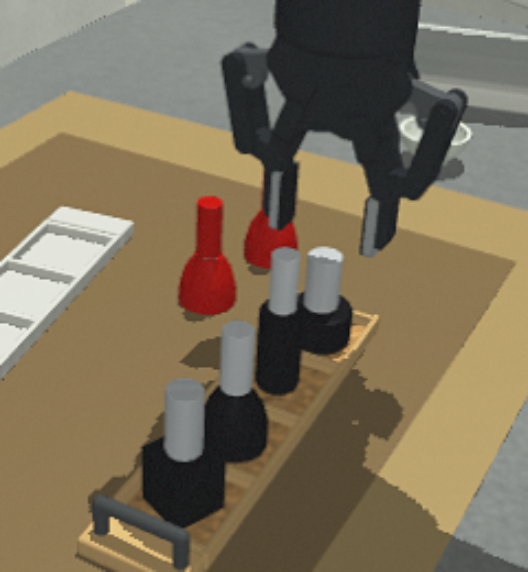

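The fingers are still clear of the squat cap, about 20 px higher than the reported TCP would project. Closing here does no harm either way and gives a clean reading of the tip position.

Request:
servo_tool --pt "0 0 0 0" --pt "0 0 0 0" --pt "0 0 0 0" --pt "0 0 0 0" --pt "0 0 0 0" --pt "0 0 0 0" --pt "0 0 0 0" --claw 0.8 --force 20

```text
time: 2.92
ee_pos: [0.4794, -0.0658, 0.0348]
tcp_rot: [-180.0, 0.0, 90.0]
wrist_force: [0.0, 0.6, -0.6]
opening: 0.0171
grasp_force: 0.0
```

Run:
```python
from h import *
im=camera("side")[:,:,::-1]
cv2.imwrite("pics/s3.png",cv2.resize(im[80:240,330:450],None,fx=3.5,fy=3.5,interpolation=cv2.INTER_CUBIC))
```

```text
(no output)
```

View pics/s3.png

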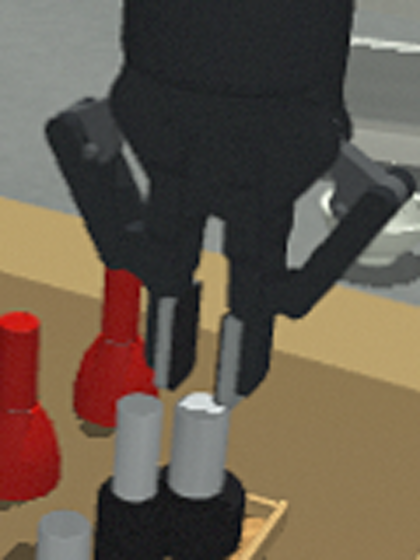

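The claw closed to 17 mm on nothing: the tips, midway at px (388,193), sit just above the squat cap, though the reported TCP projects to (386,214). So the reported z looks biased by about 30 mm. I'll measure it properly with both cameras at a spot where the tips can be seen.

To row units: -14 cm / 80 = -0.175, -12 cm / 80 = -0.15.

Request:
servo_tool --pt "0 0 0.0375 0" --pt "0 0 0.075 0" --pt "0 0 0.1063 0" --pt "0 -0.0375 0.1063 0" --pt "0 -0.075 0.1063 0" --pt "0 -0.1125 0.1063 0" --pt "0 -0.15 0.1063 0" --pt "0 -0.175 0.1063 0" --pt "0 -0.175 0.1063 0" --pt "0 -0.175 0.1063 0" --claw 1.0

```text
time: 3.8
ee_pos: [0.4791, -0.2065, 0.1195]
tcp_rot: [-180.0, -0.0, 89.9]
wrist_force: [-0.0, 0.2, 0.1]
opening: -0.0001
grasp_force: 0.0
```

Run:
```python
from h import *
t=camera("top")[:,:,::-1]; s=camera("side")[:,:,::-1]; P=get_obs()['ee_pos']; print(P)
a=proj("top",P)[0]; b=proj("side",P)[0]; print(a,b)
out=[]
for im,p in((t,a),(s,b)):
    x,y=int(p[0])-35,max(0,int(p[1])-50); c=cv2.resize(im[y:y+90,x:x+70],None,fx=5.5,fy=5.5,interpolation=cv2.INTER_CUBIC); print("origin",x,y)
    cv2.circle(c,tuple(int(v) for v in ((p-[x,y]+.5)*5.5)),4,(0,255,0),1); out.append(c)
cv2.imwrite("pics/ts.png",np.hstack(out))
```

```text
[ 0.47931054 -0.20524996  0.11969853]
[462.72234965 254.11724569] [430.87184259 120.77252289]
origin 427 204
origin 395 70
```

View pics/ts.png

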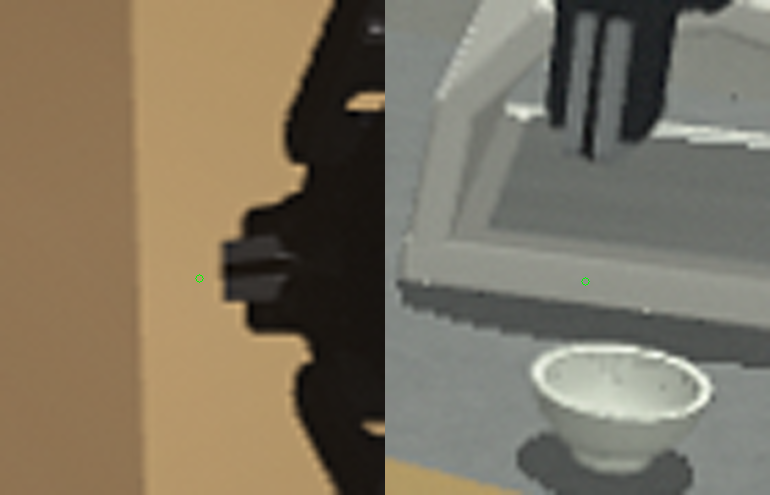

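Run:
```python
from h import *
print(tri((466.9,252.6),(431.8,96.4)))
o,d=ray("side",[[431.8,96.4]]); print(onz("side",[[431.8,96.4]],.15),onz("top",[[466.9,252.6]],.15))
```

```text
(array([ 0.47968129, -0.19628862,  0.15964149]), np.float64(0.0003421094984038989))
[[ 0.48812137 -0.22286855  0.15      ]] [[ 0.48022663 -0.19976389  0.15      ]]
```

Triangulation, with 0.3 mm between the rays, puts the tip at z = 0.160 where 0.120 is reported; x and y agree. So the true tip height is the reported z + 0.040 m, and I'll use that from here on: the squat grasp (tip 0.036) is at a reported z of -0.004.

To row units: 14.1 cm / 80 = 0.1763, -12.4 cm / 80 = -0.155.

Request:
servo_tool --pt "0 0.0375 0 0" --pt "0 0.075 0 0" --pt "0 0.1125 0 0" --pt "0 0.15 0 0" --pt "0 0.1763 0 0" --pt "0 0.1763 -0.0125 0" --pt "0 0.1763 -0.0375 0" --pt "0 0.1763 -0.0625 0" --pt "0 0.1763 -0.0875 0" --pt "0 0.1763 -0.1063 0" --pt "0 0.1763 -0.1188 0" --pt "0 0.1763 -0.1313 0" --pt "0 0.1763 -0.14 0" --pt "0 0.1763 -0.1475 0" --pt "0 0.1763 -0.1525 0" --pt "0 0.1763 -0.155 0" --pt "0 0.1763 -0.155 0" --claw 0.4

```text
time: 5.32
ee_pos: [0.4794, -0.0648, -0.0043]
tcp_rot: [-180.0, 0.0, 90.0]
wrist_force: [-1.3, -0.4, 0.3]
opening: 0.0514
grasp_force: 0.0
```

Run:
```python
from h import *
im=camera("side")[:,:,::-1]
cv2.imwrite("pics/s4.png",cv2.resize(im[130:260,320:450],None,fx=4,fy=4,interpolation=cv2.INTER_CUBIC))
```

```text
(no output)
```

View pics/s4.png

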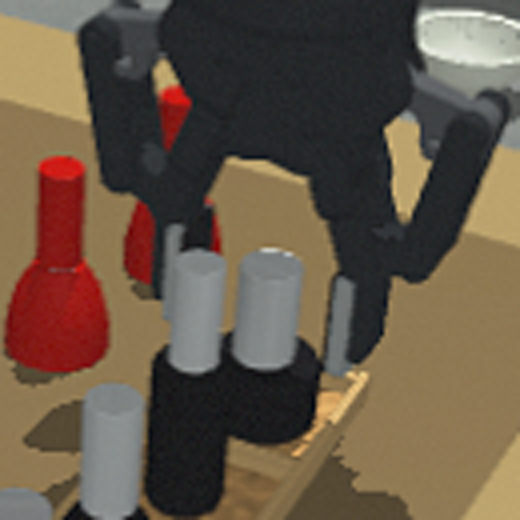

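The fingers now straddle the squat cap (at about (270,310) in the crop), with the tips level with the cap's base. Closing and lifting.

Request:
servo_tool --pt "0 0 0 0" --pt "0 0 0 0" --pt "0 0 0 0" --pt "0 0 0 0" --pt "0 0 0 0" --pt "0 0 0 0" --claw 1.0 --force 30

```text
time: 5.87
ee_pos: [0.4796, -0.0649, -0.0038]
tcp_rot: [180.0, 0.0, 90.0]
wrist_force: [-0.5, 0.0, 3.7]
opening: 0.0199
grasp_force: 30.9
```

To row units: 19.2 cm / 80 = 0.24, 10.5 cm / 80 = 0.1313.

Request:
servo_tool --pt "0 0 0.0063 0" --pt "0 0 0.025 0" --pt "0 0 0.05 0" --pt "0 0 0.0813 0" --pt "0 0 0.1125 0" --pt "0 0 0.1313 0" --pt "0.0125 0 0.1313 0" --pt "0.0438 0.0013 0.1313 0" --pt "0.0813 0.0025 0.1313 0" --pt "0.1188 0.0038 0.1313 0" --pt "0.1563 0.005 0.1313 0" --pt "0.1938 0.0063 0.1313 0" --pt "0.2188 0.0063 0.1313 0" --pt "0.2338 0.0063 0.1313 0" --pt "0.24 0.0063 0.1313 0" --pt "0.24 0.0063 0.1313 0" --pt "0.24 0.0063 0.1313 0"

```text
time: 7.28
ee_pos: [0.6708, -0.0598, 0.0998]
tcp_rot: [-179.9, -0.0, 90.0]
wrist_force: [0.0, -0.1, -0.4]
opening: 0.0195
grasp_force: 30.7
```

Request:
servo_tool --pt "0 0 -0.025 0" --pt "0 0 -0.05 0" --pt "0 0 -0.075 0" --pt "0 0 -0.0938 0" --pt "0 0 -0.1088 0" --pt "0 0 -0.1175 0" --pt "0 0 -0.1213 0" --pt "0 0 -0.1213 0" --pt "0 0 -0.1213 0" --pt "0 0 -0.1213 0"

```text
time: 8.12
ee_pos: [0.672, -0.0599, 0.005]
tcp_rot: [179.9, 0.0, 90.0]
wrist_force: [0.1, 0.0, -0.9]
opening: 0.0202
grasp_force: 30.7
```

Run:
```python
from h import *
im=camera("side")[:,:,::-1]
cv2.imwrite("pics/s5.png",cv2.resize(im[120:300,170:400],None,fx=3,fy=3,interpolation=cv2.INTER_CUBIC))
```

```text
(no output)
```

View pics/s5.png

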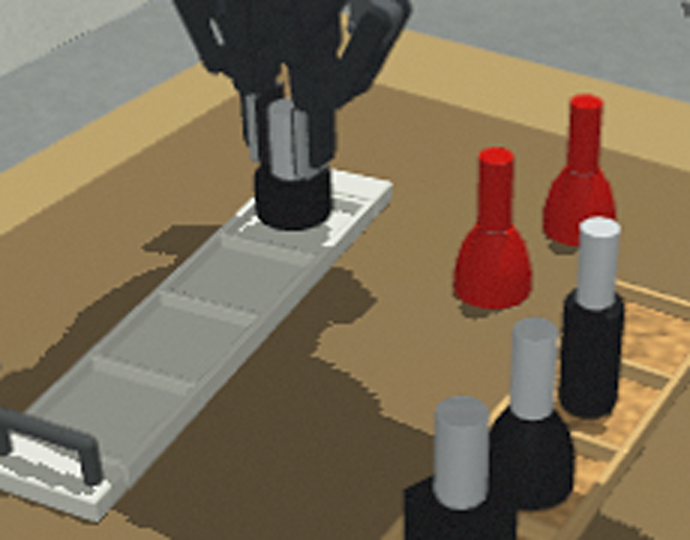

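Squat (body at about (293,200) in the crop) hangs upright over the pocket farthest from the handle, about 8 mm above its floor. Lowering slowly.

To row units: -0.75 cm / 80 = -0.0094, -0.7 cm / 80 = -0.0088.

Request:
servo_tool --pt "0 0 -0.0025 0" --pt "0 0 -0.005 0" --pt "0 0 -0.0063 0" --pt "0 0 -0.0075 0" --pt "0 0 -0.0088 0" --pt "0 0 -0.0094 0" --pt "0 0 -0.0094 0" --pt "0 0 -0.0094 0"

```text
time: 8.83
ee_pos: [0.6714, -0.0598, -0.0037]
tcp_rot: [180.0, 0.0, 90.0]
wrist_force: [0.5, -0.3, -0.3]
opening: 0.0196
grasp_force: 30.8
```

Request:
servo_tool --pt "0 0 -0.0004 0" --pt "0 0 -0.0008 0" --pt "0 0 -0.0011 0" --pt "0 0 -0.0011 0"

```text
time: 9.17
ee_pos: [0.6715, -0.0598, -0.0038]
tcp_rot: [180.0, 0.0, 90.0]
wrist_force: [-2.5, -0.9, 5.3]
opening: 0.0201
grasp_force: 31.3
```

Contact at 5 N. Release and retreat to above the slim bottle.

To row units: -19.2 cm / 80 = -0.24, 4.7 cm / 80 = 0.0588.

Request:
servo_tool --pt "0 0 0 0" --pt "0 0 0 0" --pt "0 0 0 0" --pt "0 0 0 0" --pt "0 0 0.0125 0" --pt "0 0 0.0375 0" --pt "0 0 0.075 0" --pt "0 0 0.1125 0" --pt "0 0 0.1375 0" --pt "-0.0313 0.0075 0.1375 0" --pt "-0.0688 0.0163 0.1375 0" --pt "-0.1063 0.0263 0.1375 0" --pt "-0.1438 0.035 0.1375 0" --pt "-0.1813 0.045 0.1375 0" --pt "-0.2188 0.0538 0.1375 0" --pt "-0.24 0.0588 0.1375 0" --pt "-0.24 0.0588 0.1375 0" --pt "-0.24 0.0588 0.1375 0" --claw 0.4

```text
time: 10.67
ee_pos: [0.4794, -0.0127, 0.1067]
tcp_rot: [179.9, 0.0, 90.0]
wrist_force: [0.1, -0.2, 0.4]
opening: 0.0516
grasp_force: 0.0
```

To row units: -8.4 cm / 80 = -0.105, -7.8 cm / 80 = -0.0975.

Request:
servo_tool --pt "0 0 -0.025 0" --pt "0 0 -0.0563 0" --pt "0 0 -0.0813 0" --pt "0 0 -0.0975 0" --pt "0 0 -0.105 0" --pt "0 0 -0.105 0" --pt "0 0 -0.105 0"

```text
time: 11.25
ee_pos: [0.48, -0.0129, 0.0219]
tcp_rot: [180.0, 0.0, 90.0]
wrist_force: [-0.5, 0.3, 0.7]
opening: 0.0513
grasp_force: 0.0
```

Run:
```python
from h import *
im=camera("side")[:,:,::-1]
cv2.imwrite("pics/s6.png",cv2.resize(im[90:300,200:440],None,fx=2.7,fy=2.7,interpolation=cv2.INTER_CUBIC))
```

```text
(no output)
```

View pics/s6.png

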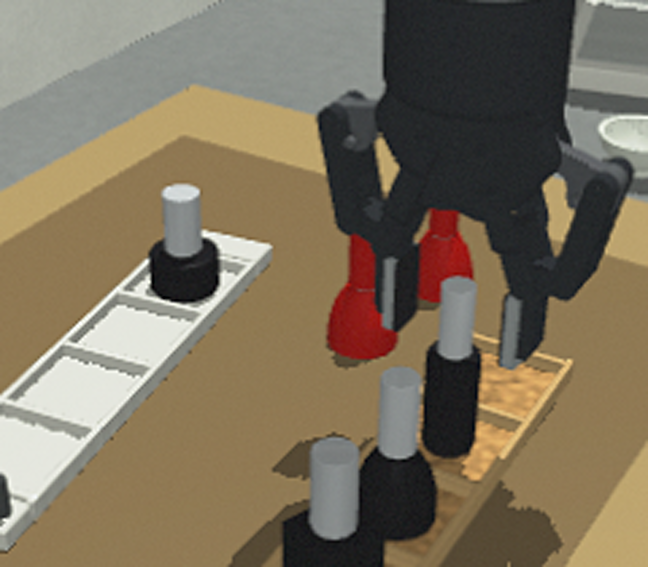

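Squat stands upright in the end pocket (body at about (185,270) in the crop), and the fingers straddle the slim cap. Gripping and carrying it to the next pocket.

Request:
servo_tool --pt "0 0 0 0" --pt "0 0 0 0" --pt "0 0 0 0" --pt "0 0 0 0" --pt "0 0 0 0" --pt "0 0 0 0" --claw 1.0

```text
time: 11.8
ee_pos: [0.4799, -0.0128, 0.0222]
tcp_rot: [179.9, 0.0, 90.0]
wrist_force: [0.2, -0.4, 6.3]
opening: 0.015
grasp_force: 29.4
```

Request:
servo_tool --pt "0 0 0.0063 0" --pt "0 0 0.025 0" --pt "0 0 0.05 0" --pt "0 0 0.0813 0" --pt "0 0 0.1125 0" --pt "0 0 0.1313 0" --pt "0.0125 0 0.1313 0" --pt "0.0438 0.0013 0.1313 0" --pt "0.0813 0.0038 0.1313 0" --pt "0.1188 0.005 0.1313 0" --pt "0.1563 0.0063 0.1313 0" --pt "0.1938 0.0088 0.1313 0" --pt "0.2163 0.0088 0.1313 0" --pt "0.2275 0.0088 0.1313 0" --pt "0.2275 0.0088 0.1313 0" --pt "0.2275 0.0088 0.1313 0"

```text
time: 13.13
ee_pos: [0.6612, -0.0057, 0.1246]
tcp_rot: [-179.9, -0.0, 90.0]
wrist_force: [-0.1, -0.3, -0.5]
opening: 0.0153
grasp_force: 29.5
```

To row units: -10.45 cm / 80 = -0.1306, -10.4 cm / 80 = -0.13.

Request:
servo_tool --pt "0 0 -0.025 0" --pt "0 0 -0.05 0" --pt "0 0 -0.075 0" --pt "0 0 -0.0975 0" --pt "0 0 -0.1125 0" --pt "0 0 -0.1213 0" --pt "0 0 -0.1238 0" --pt "0 0 -0.1263 0" --pt "0 0 -0.1281 0" --pt "0 0 -0.1294 0" --pt "0 0 -0.13 0" --pt "0 0 -0.1306 0" --pt "0 0 -0.1306 0" --pt "0 0 -0.1306 0"

```text
time: 14.3
ee_pos: [0.6616, -0.0058, 0.0223]
tcp_rot: [180.0, 0.0, 90.0]
wrist_force: [-0.2, -0.5, 0.3]
opening: 0.0151
grasp_force: 29.6
```

Request:
servo_tool --pt "0 0 -0.0004 0" --pt "0 0 -0.0008 0" --pt "0 0 -0.0011 0" --pt "0 0 -0.0011 0"

```text
time: 14.63
ee_pos: [0.6618, -0.0058, 0.0222]
tcp_rot: [179.9, 0.0, 90.0]
wrist_force: [-1.0, 0.0, 6.2]
opening: 0.0153
grasp_force: 30.3
```

To row units: -18.4 cm / 80 = -0.23, 5.1 cm / 80 = 0.0638.

Request:
servo_tool --pt "0 0 0 0" --pt "0 0 0 0" --pt "0 0 0 0" --pt "0 0 0 0" --pt "0 0 0.0125 0" --pt "0 0 0.0375 0" --pt "0 0 0.075 0" --pt "0 0 0.1125 0" --pt "0 0 0.1125 0" --pt "-0.0313 0.0075 0.1125 0" --pt "-0.0688 0.0175 0.1125 0" --pt "-0.1063 0.0288 0.1125 0" --pt "-0.1438 0.0388 0.1125 0" --pt "-0.1813 0.05 0.1125 0" --pt "-0.2125 0.0588 0.1125 0" --pt "-0.23 0.0638 0.1125 0" --pt "-0.23 0.0638 0.1125 0" --pt "-0.23 0.0638 0.1125 0" --claw 0.4

```text
time: 16.13
ee_pos: [0.4776, 0.0454, 0.112]
tcp_rot: [179.9, -0.0, 90.0]
wrist_force: [0.2, 0.2, 0.1]
opening: 0.0513
grasp_force: 0.0
```

To row units: -10.5 cm / 80 = -0.1313, -10.1 cm / 80 = -0.1263.

Request:
servo_tool --pt "0 0 -0.025 0" --pt "0 0 -0.0563 0" --pt "0 0 -0.0875 0" --pt "0 0 -0.1125 0" --pt "0 0 -0.1263 0" --pt "0 0 -0.1313 0" --pt "0 0 -0.1313 0" --pt "0 0 -0.1313 0"

```text
time: 16.8
ee_pos: [0.4783, 0.0452, 0.007]
tcp_rot: [179.9, -0.0, 90.0]
wrist_force: [0.8, 0.3, 0.2]
opening: 0.0512
grasp_force: 0.0
```

Request:
servo_tool --pt "0 0 0 0" --pt "0 0 0 0" --pt "0 0 0 0" --pt "0 0 0 0" --pt "0 0 0 0" --pt "0 0 0 0" --claw 1.0

```text
time: 17.3
ee_pos: [0.4779, 0.0453, 0.0067]
tcp_rot: [179.9, -0.0, 90.0]
wrist_force: [-0.2, -0.6, 6.1]
opening: 0.0162
grasp_force: 30.7
```

To row units: 17.6 cm / 80 = 0.22, 17 cm / 80 = 0.2125.

Request:
servo_tool --pt "0 0 0.0063 0" --pt "0 0 0.025 0" --pt "0 0 0.05 0" --pt "0 0 0.0813 0" --pt "0 0 0.1125 0" --pt "0 0 0.1313 0" --pt "0.0125 0 0.1313 0" --pt "0.0438 0.0013 0.1313 0" --pt "0.0813 0.0025 0.1313 0" --pt "0.1188 0.0038 0.1313 0" --pt "0.1563 0.005 0.1313 0" --pt "0.19 0.0063 0.1313 0" --pt "0.2125 0.0063 0.1313 0" --pt "0.22 0.0063 0.1313 0" --pt "0.22 0.0063 0.1313 0" --pt "0.22 0.0063 0.1313 0"

```text
time: 18.63
ee_pos: [0.6527, 0.0501, 0.1099]
tcp_rot: [-179.9, 0.0, 90.0]
wrist_force: [-0.7, -0.7, -0.9]
opening: 0.0162
grasp_force: 30.2
```

To row units: -10.45 cm / 80 = -0.1306, -10.4 cm / 80 = -0.13.

Request:
servo_tool --pt "0 0 -0.025 0" --pt "0 0 -0.05 0" --pt "0 0 -0.075 0" --pt "0 0 -0.0975 0" --pt "0 0 -0.1125 0" --pt "0 0 -0.1213 0" --pt "0 0 -0.1238 0" --pt "0 0 -0.1263 0" --pt "0 0 -0.1281 0" --pt "0 0 -0.1294 0" --pt "0 0 -0.13 0" --pt "0 0 -0.1306 0" --pt "0 0 -0.1306 0" --pt "0 0 -0.1306 0"

```text
time: 19.8
ee_pos: [0.6537, 0.0502, 0.0068]
tcp_rot: [180.0, -0.0, 90.0]
wrist_force: [0.0, -0.5, 0.7]
opening: 0.0161
grasp_force: 30.5
```

To row units: -0.09 cm / 80 = -0.0011, -0.06 cm / 80 = -0.0008.

Request:
servo_tool --pt "0 0 -0.0004 0" --pt "0 0 -0.0008 0" --pt "0 0 -0.0011 0" --pt "0 0 -0.0011 0"

```text
time: 20.13
ee_pos: [0.6537, 0.0502, 0.0068]
tcp_rot: [179.9, -0.0, 90.0]
wrist_force: [-2.0, -0.2, 7.5]
opening: 0.0159
grasp_force: 31.1
```

To row units: -17.9 cm / 80 = -0.2238, 5.2 cm / 80 = 0.065.

Request:
servo_tool --pt "0 0 0 0" --pt "0 0 0 0" --pt "0 0 0 0" --pt "0 0 0 0" --pt "0 0 0.0125 0" --pt "0 0 0.0375 0" --pt "0 0 0.075 0" --pt "0 0 0.1125 0" --pt "0 0 0.125 0" --pt "-0.0313 0.0075 0.125 0" --pt "-0.0688 0.0175 0.125 0" --pt "-0.1063 0.0288 0.125 0" --pt "-0.1438 0.04 0.125 0" --pt "-0.1813 0.0513 0.125 0" --pt "-0.2075 0.06 0.125 0" --pt "-0.2238 0.065 0.125 0" --pt "-0.2238 0.065 0.125 0" --pt "-0.2238 0.065 0.125 0" --claw 0.4

```text
time: 21.63
ee_pos: [0.4746, 0.1024, 0.1064]
tcp_rot: [179.9, -0.0, 90.0]
wrist_force: [-0.3, -0.4, 0.4]
opening: 0.0512
grasp_force: 0.0
```

To row units: -9.9 cm / 80 = -0.1238, -9 cm / 80 = -0.1125.

Request:
servo_tool --pt "0 0 -0.025 0" --pt "0 0 -0.0563 0" --pt "0 0 -0.0875 0" --pt "0 0 -0.1125 0" --pt "0 0 -0.1238 0" --pt "0 0 -0.1238 0" --pt "0 0 -0.1238 0"

```text
time: 22.22
ee_pos: [0.4749, 0.102, 0.007]
tcp_rot: [-180.0, 0.0, 90.0]
wrist_force: [-0.3, 0.5, 1.2]
opening: 0.051
grasp_force: 0.0
```

Run:
```python
from h import *
im=camera("side")[:,:,::-1]
cv2.imwrite("pics/s7.png",cv2.resize(im[130:350,150:420],None,fx=2.6,fy=2.6,interpolation=cv2.INTER_CUBIC))
```

View pics/s7.png

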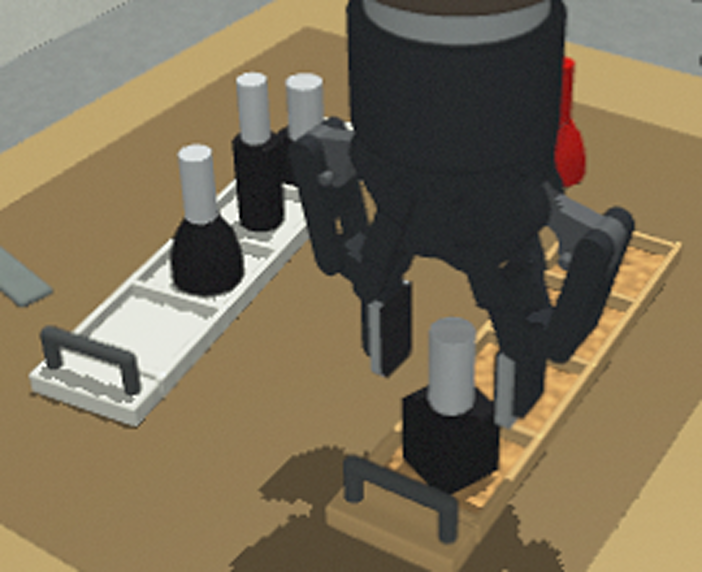

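Bell and slim stand upright in the second and third pockets from the handle, slightly toward the handle side, so I'll bias the last placing about 2 mm away from the handle. The fingers straddle the square cap.

Request:
servo_tool --pt "0 0 0 0" --pt "0 0 0 0" --pt "0 0 0 0" --pt "0 0 0 0" --pt "0 0 0 0" --pt "0 0 0 0" --claw 1.0

```text
time: 22.77
ee_pos: [0.4751, 0.1024, 0.0076]
tcp_rot: [179.9, -0.0, 90.0]
wrist_force: [-0.6, -0.3, 5.1]
opening: 0.0184
grasp_force: 29.7
```

To row units: 17.1 cm / 80 = 0.2138, 16.5 cm / 80 = 0.2063.

Request:
servo_tool --pt "0 0 0.0063 0" --pt "0 0 0.025 0" --pt "0 0 0.05 0" --pt "0 0 0.0813 0" --pt "0 0 0.1125 0" --pt "0 0 0.1313 0" --pt "0.0125 0 0.1313 0" --pt "0.0438 0 0.1313 0" --pt "0.0813 0.0013 0.1313 0" --pt "0.1188 0.0013 0.1313 0" --pt "0.1563 0.0025 0.1313 0" --pt "0.1875 0.0025 0.1313 0" --pt "0.2063 0.0025 0.1313 0" --pt "0.2138 0.0025 0.1313 0" --pt "0.2138 0.0025 0.1313 0" --pt "0.2138 0.0025 0.1313 0"

```text
time: 24.1
ee_pos: [0.6447, 0.1041, 0.1106]
tcp_rot: [-179.9, 0.0, 90.0]
wrist_force: [0.7, 0.3, -0.8]
opening: 0.0182
grasp_force: 29.6
```

To row units: -10.45 cm / 80 = -0.1306, -10.4 cm / 80 = -0.13.

Request:
servo_tool --pt "0 0 -0.025 0" --pt "0 0 -0.05 0" --pt "0 0 -0.075 0" --pt "0 0 -0.0975 0" --pt "0 0 -0.1125 0" --pt "0 0 -0.1213 0" --pt "0 0 -0.1238 0" --pt "0 0 -0.1263 0" --pt "0 0 -0.1281 0" --pt "0 0 -0.1294 0" --pt "0 0 -0.13 0" --pt "0 0 -0.1306 0" --pt "0 0 -0.1306 0" --pt "0 0 -0.1306 0"

```text
time: 25.27
ee_pos: [0.6457, 0.1043, 0.0077]
tcp_rot: [179.9, -0.0, 90.0]
wrist_force: [-0.2, -0.1, 2.5]
opening: 0.0181
grasp_force: 29.9
```

To row units: -0.09 cm / 80 = -0.0011, -0.06 cm / 80 = -0.0008.

Request:
servo_tool --pt "0 0 -0.0004 0" --pt "0 0 -0.0008 0" --pt "0 0 -0.0011 0" --pt "0 0 -0.0011 0"

```text
time: 25.6
ee_pos: [0.6458, 0.1043, 0.0076]
tcp_rot: [179.9, -0.0, 90.0]
wrist_force: [-3.2, -0.0, 8.8]
opening: 0.0182
grasp_force: 30.5
```

Contact. Release, rise and draw back out of view.

To row units: -30 cm / 80 = -0.375, -28 cm / 80 = -0.35.

Request:
servo_tool --pt "0 0 0 0" --pt "0 0 0 0" --pt "0 0 0 0" --pt "0 0 0 0" --pt "0 0 0.0125 0" --pt "0 0 0.0375 0" --pt "0 0 0.075 0" --pt "0 0 0.1125 0" --pt "0 0 0.1375 0" --pt "-0.0313 0 0.15 0" --pt "-0.075 0 0.15 0" --pt "-0.125 0 0.15 0" --pt "-0.175 0 0.15 0" --pt "-0.225 0 0.15 0" --pt "-0.275 0 0.15 0" --pt "-0.325 0 0.15 0" --pt "-0.35 0 0.15 0" --pt "-0.375 0 0.15 0" --pt "-0.375 0 0.15 0" --pt "-0.375 0 0.15 0" --claw 0.4

```text
time: 27.27
ee_pos: [0.3454, 0.1044, 0.1273]
tcp_rot: [179.9, -0.0, 90.0]
wrist_force: [1.0, -0.4, 0.6]
opening: 0.0511
grasp_force: 0.0
```

Run:
```python
from h import *
t=camera("top")[:,:,::-1]; s=camera("side")[:,:,::-1]
a=cv2.resize(t[100:185,195:395],None,fx=3.6,fy=3.6,interpolation=cv2.INTER_CUBIC); b=cv2.resize(s[150:290,150:420],None,fx=2,fy=2)
b=np.pad(b,((0,0),(0,a.shape[1]-b.shape[1]),(0,0))); cv2.imwrite("pics/f.png",np.vstack([a,b]))
print(get_obs()['ee_pos'],get_obs()['time'])
```

```text
[0.34611666 0.1043256  0.12668965] 27.3667
```

View pics/f.png

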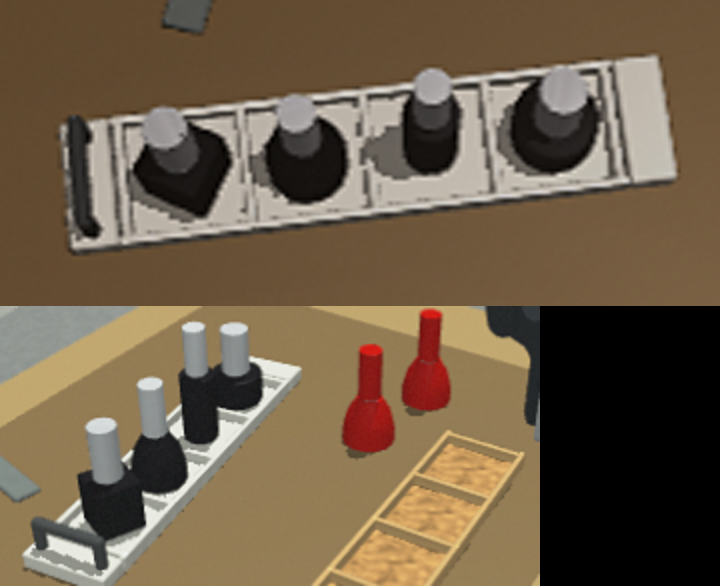

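All four bottles stand upright in their own pockets: from the handle, square (180,165), bell (305,155), slim (432,125) and squat (555,115) in the top crop. The red look-alikes are untouched.

```bash
python3 -c "
from workcell import *
print(job_done())"
```

```text
the job is handed in; nothing more can be done
None
```

The four bottles stand upright in the white rack, one per pocket, in the same order from the handle as on the tray (square, bell, slim, squat), and the job was handed in at about 27 s with the gripper clear; the judge's verdict was not shown.

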